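Put the digital indicator back in its foam pocket

ROBOT

A 6-joint arm with a two-finger parallel gripper is mounted at the origin on the work surface. World frame = base frame: x ahead of the robot, y to its left, z up, the work surface at z = 0. Lengths are in mm, angles in degrees, forces in N, time in s.
With the tool pointing down it reaches from about 325 to 775 mm from the base axis. Payload 5.5 kg.
Tool frame: the origin (TCP) lies between the finger pads; the fingertips stand 14 mm ahead of it and the grasp point (between the pads) lies 5 mm behind it; z points along the fingers, y is the direction in which the jaws open and shut (so a half turn about z gives the same grasp; the last joint's range is limited). The gripper opens to 85 mm and grips with 20 to 120 N. Pads are 22 mm wide; open, the fingers measure 114 mm over their backs; the gripper's body (76 mm by 85 mm) begins 54 mm behind the grasp point. The pads swing forward as they close: fully open they stand 13 mm farther back than shut.
Start: joints at [65.449, 5.22, 70.514, -0, 104.267, -3.249], TCP at [217.981, 559.018, 217.775] pointing down, gripper open.
Joint ranges: [-164.24, 164.24], [-49.07, 125.15], [9.68, 141.18], [-86.29, 266.29], [3.28, 154.24], [-151.56, 151.56]. Speed limits (degrees/s): [147.25, 147.25, 172.46, 180, 180, 180].

INTERFACE

Orientations are given as a 3x3 rotation matrix whose columns are the frame's x, y, z axes.
In Python, from plant import status, optics, arm gives the robot as it stands.
- The arm moves only by the tool carry_out, never from a script. Its argument "plan" is a list of rows, each a list of 7 numbers: the turn, a rotation vector about the tool's x, y, z in units of 0.5 rad (1.0 is 0.5 rad), then the shift along the tool's x, y, z in units of 0.2 m (1.0 is 0.2 m), then the opening, from 0 (shut) to 1 (fully open). A call has 1 to 20 rows; each row is the pose to reach, as a shift and turn from the pose commanded when the call began, along the tool's axes at that moment; what a row does not reach only later rows make up. A row lasts 1/12 s, in which the tool goes at most 41.7 mm and 7.16 degrees, less where a joint would pass 70% of its speed; a pose out of reach is approached as far as the arm can. A call with a number of a shift or a turn outside -1 to 1 is refused whole. A call with a gripper value outside its range is refused whole. The fingers move at their own pace and stop on an object; the grip force is fixed at half the most. Time passes only in rows, so rows that repeat a pose let the fingers close. It gives the time, the measured TCP pose, the force and the opening at its end, in the units of the state.
- status.sense(): the state, without advancing time (a new reading comes with each control period).
- optics.camera(name): name is "side" or "top"; returns the picture (384x512x3 uint8, red, green, blue); there is no depth.
- optics.camera_info(name): a dict with "fx", "fy", "cx", "cy" (pixels), "T" (4x4, takes a point from camera to world coordinates). Camera axes: x right, y down, z forward; pixel columns grow to the right and rows downward; lengths in mm; the calibration is good to about 2 mm. A picture is of the moment at which its call begins. camera_info takes no time and is no camera call.
- arm.sign_off(): hands the job in, once; it reports no verdict.
The state is a dict: "t": time; "joints": joint angles; "qd": joint speeds; "tau": joint torques, N m; "tcp_pos": TCP position; "ee_rot": TCP orientation; "force": force on the tool from outside, world axes, zero at the start; "ft_torque": the same for the moment, N m; "finger_gap": finger opening in mm.
Only numpy, scipy, OpenCV 4.12 (cv2) and the standard library are available. Lean on these libraries where they do the work, as an engineer would, in place of code of your own. Each camera call takes 0.05 s, during which the arm holds its last target.

TASK

We have finished levelling the deck: put the digital indicator (the one with the rectangular housing) back into the foam insert. Press it fully home into the pocket cut to its outline, face up with its stem in the long stem slot, and let go; do not drop it, and leave the round dial gauge where it lies.

Things in the scene. Friction and masses are not known exactly. Their poses are not given: they have to be found in the camera images.
- indicator_centre (a point): Digital indicator lying loose on the table, face up (black face, small blank display): aluminium housing 70 mm (x) by 44 (y) by 32 high, 0.2 kg; a stem sticks 38 mm out of its +x end, a 10 mm cap out of its -x end. Point: housing centre, 16 mm above the underside. x: towards the stem tip; y: across, grasp here on the long sides, 44 mm apart; z up. Turned up to 65 degrees either way from world x.
- indicator_tip (a point): The far end of the indicator's round steel stem (11 mm thick, then 8 mm): 73 mm from indicator_centre along its +x and 6 mm lower; same axes.
- pocket (a point): Indicator's pocket in the fixed dark grey foam insert (170 x 230 x 30 mm). Point: where indicator_centre lies when home, 28 mm above the table; pocket floor 16 mm below, foam top 2 mm above it. x along the 28 mm wide stem slot, y across. Play x 9 mm, y 6, edges bevelled 7 mm; sprung foam lips hold the indicator 5 to 9 mm up until pushed down, 5 to 20 N. One way round fits. Turned up to 20°.
- foam: The foam insert; origin under its centre, pocket point at x -15, y -40 mm. Finger notches as deep as the pocket lie on both y sides of the housing: 52 mm long in x, reaching 58 mm out from the pocket point (open the fingers to about 60 mm to let go there, not fully). The round pocket, 110 mm to +y of the indicator's, belongs to the dial gauge and stays empty.
- dial_centre (a point): Round dial gauge with a white dial, 56 mm across and 28 mm high, stem 40 mm long to +x; a loose bystander that stays where it is. Point: centre of its round body, 14 mm above the table. It and the indicator lie on two places on the robot's right, 14 to 26 cm apart, either on either.
There are look-alikes about, which are no part of the job. Leave any green look-alike of the part that bears indicator_centre alone.

How it is judged:
By the outcome, as a careful person would: the job done as asked, in the order asked, and still so for the second after the job is handed in, with the robot touching nothing.
It also fails if it takes over 40 s, if anything falls off the work surface, if the arm or the gripper's body presses on something with over 40 N, if the wrist force passes 120 N, or if a joint passes its speed limit or range.

## Working session

There is one attempt and no reset: what is moved stays moved. The work goes in short steps, Python scripts to look and compute and a tool call to move; the robot and the scene stay as the last step left them, time stands still between calls to the robot, and variables do not carry over. Pictures are saved under pics/ and viewed, and the job is handed in when it is done.

Besides the shell and the picture viewer there is one more tool, called as name(argument=value, ...) on one line, values as JSON. carry_out: Moves the arm, as the interface text tells. Shifts and turns lie within -1 to 1; 1 stands for 0.2 m of shift or 0.5 rad of turn. Its arguments: {"type":"object","properties":{"plan":{"type":"array","items":{"type":"array","items":{"type":"number","minimum":-1,"maximum":1}}}},"required":["plan"]}

```bash
ls; mkdir -p pics; python3 - <<'E'
from plant import status, optics, arm
import cv2
for n in("top","side"):
    cv2.imwrite(f"pics/{n}0.png",optics.camera(n)[:,:,::-1]); 
    i=optics.camera_info(n);print(n,i["fx"],i["fy"],i["cx"],i["cy"]);print(i["T"])
s=status.sense();print(s["t"],s["tcp_pos"],s["ee_rot"],s["finger_gap"],s["force"])
E
```

```text
pics
top 377.59952117057094 377.59952117057094 252.98851464289825 188.75416824492632
[[-2.72799337e-02 -9.95442078e-01  9.13831232e-02  3.52956005e+02]
 [-9.99470341e-01  2.87841136e-02  1.51825975e-02 -1.77377056e+02]
 [-1.77437786e-02 -9.09205411e-02 -9.95700062e-01  1.15717054e+03]
 [ 0.00000000e+00  0.00000000e+00  0.00000000e+00  1.00000000e+00]]
side 389.1541627075198 389.1541627075198 257.40785115033503 194.44635091581435
[[ 9.94117029e-01 -7.38547880e-02  7.92262812e-02  3.68627716e+02]
 [-1.08026545e-01 -6.23077928e-01  7.74663902e-01 -1.04768045e+03]
 [-7.84849105e-03 -7.78665118e-01 -6.27390656e-01  7.68512954e+02]
 [ 0.00000000e+00  0.00000000e+00  0.00000000e+00  1.00000000e+00]]
0.1 [217.87627978 558.75422587 216.76699151] [[-9.31664020e-01  3.63320304e-01 -7.15059809e-04]
 [ 3.63320996e-01  9.31662690e-01 -1.57699434e-03]
 [ 9.32404811e-05 -1.72902513e-03 -9.99998501e-01]] 85.13269329975341 [ 0.96972287 -0.65095424 -0.8134467 ]
```

View pics/top0.png

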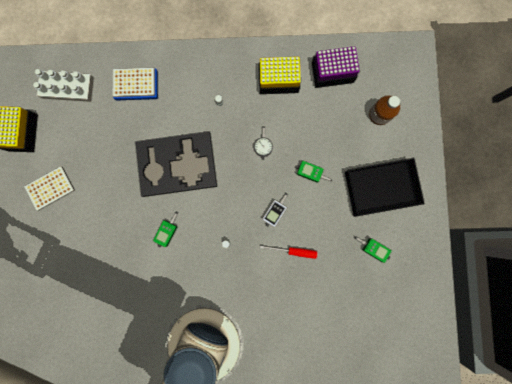

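View pics/side0.png

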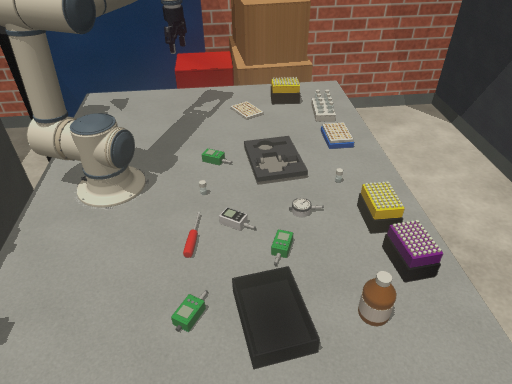

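The top view shows the grey indicator at about (275,211) with its stem towards (285,195), the foam at (177,164) with the cross-shaped pocket at (189,165), and the dial gauge at (263,147). The green ones are look-alikes. I'll zoom in on these.

```bash
python3 - <<'E'
import cv2,numpy as np
t=cv2.imread("pics/top0.png");s=cv2.imread("pics/side0.png")
cv2.imwrite("pics/z1.png",cv2.resize(t[125:205,130:225],None,fx=8,fy=7.5*8/7.5,interpolation=cv2.INTER_CUBIC)[:600,:800])
cv2.imwrite("pics/z2.png",cv2.resize(t[185:235,250:300],None,fx=10,fy=10,interpolation=cv2.INTER_CUBIC))
cv2.imwrite("pics/z3.png",cv2.resize(s[130:240,190:310],None,fx=5,fy=5,interpolation=cv2.INTER_CUBIC))
E
```

```text
(no output)
```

View pics/z1.png

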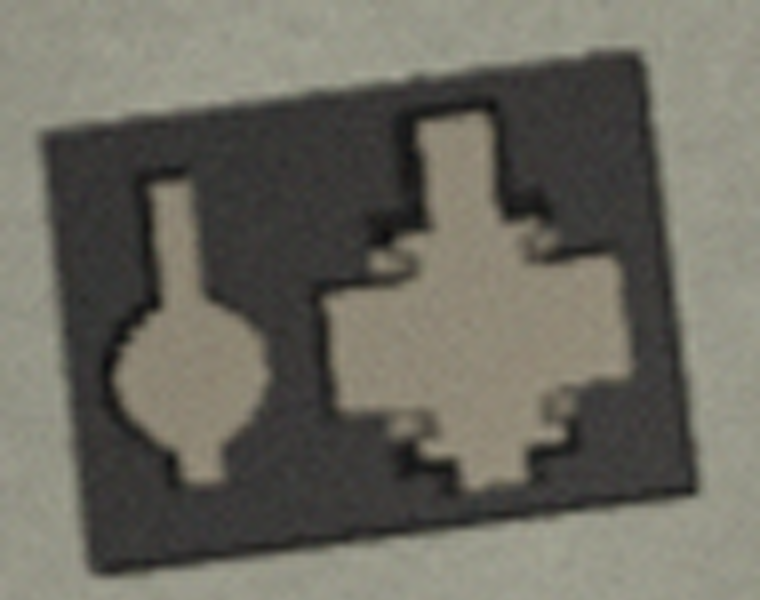

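View pics/z2.png

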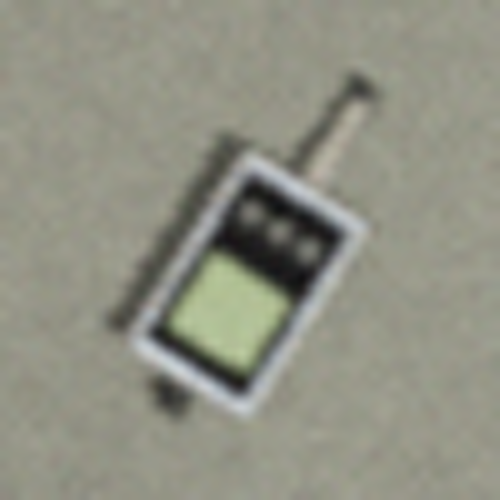

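View pics/z3.png

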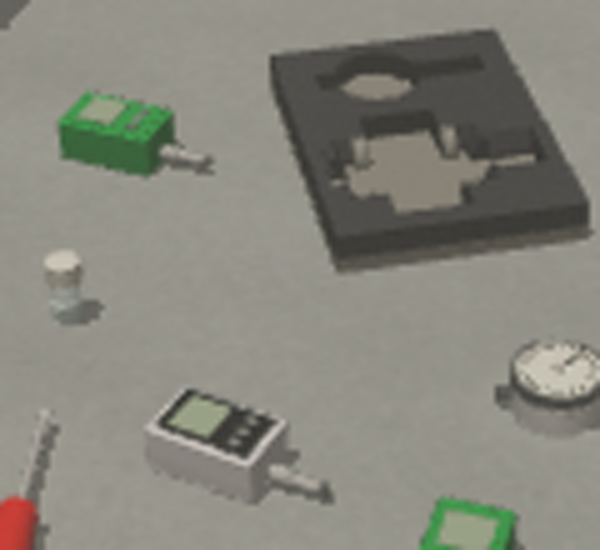

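```bash
cat >h.py <<'E'
import numpy as np,cv2
from plant import status,optics,arm
def H(n,z):
    i=optics.camera_info(n);K=np.array([[i["fx"],0,i["cx"]],[0,i["fy"],i["cy"]],[0,0,1]])
    W=np.linalg.inv(i["T"]);P=K@W[:3]
    return np.stack([P[:,0],P[:,1],P[:,2]*z+P[:,3]],1)   # world xy -> px
def px2w(n,pts,z): return cv2.perspectiveTransform(np.array(pts,float).reshape(-1,1,2),np.linalg.inv(H(n,z)))[:,0]
def w2px(n,pts,z): return cv2.perspectiveTransform(np.array(pts,float).reshape(-1,1,2),H(n,z))[:,0]
def rect(n,img,z,x0,y0,w,h,s):   # image col -> x, row -> -y ; returns picture with s px/mm ; col=(x-x0)*s,row=(y0-y)*s
    A=np.array([[1/s,0,x0],[0,-1/s,y0],[0,0,1]])
    return cv2.warpPerspective(img,H(n,z)@A,(int(w*s),int(h*s)),flags=cv2.INTER_CUBIC|cv2.WARP_INVERSE_MAP)
E
python3 - <<'E'
from h import *
for n in("top","side"):
    im=cv2.imread(f"pics/{n}0.png")
    c=px2w("top",[[177,164]],30)[0]; 
    r=rect(n,im,30,c[0]-150,c[1]+150,300,300,2); cv2.imwrite(f"pics/rf_{n}.png",r)
    m=(r.max(2)<95).astype(np.uint8)*255
    m=cv2.morphologyEx(m,cv2.MORPH_OPEN,np.ones((7,7)))
    cs,_=cv2.findContours(m,cv2.RETR_EXTERNAL,2); k=max(cs,key=cv2.contourArea)
    (u,v),wh,a=cv2.minAreaRect(k)
    print(n,c,"centre",c[0]-150+u/2,c[1]+150-v/2,np.array(wh)/2,a)
    b=cv2.boxPoints(((u,v),wh,a));print((b/2*[1,-1]+[c[0]-150,c[1]+150]).round(1).tolist())
    c2=px2w("top",[[275,211]],32)[0];print(c2)
    r=rect(n,im,32,c2[0]-75,c2[1]+75,150,150,4); cv2.imwrite(f"pics/ri_{n}.png",r)
a=np.hstack([cv2.resize(cv2.imread(f"pics/rf_{n}.png"),(400,400)) for n in("top","side")])
b=np.hstack([cv2.resize(cv2.imread(f"pics/ri_{n}.png"),(400,400)) for n in("top","side")])
cv2.imwrite("pics/a.png",a);cv2.imwrite("pics/b.png",b)
E
```

```text
top [538.26818984  67.71203843] centre 539.9616102534242 72.103090675631 [232.77082825 173.65216064] 83.74596405029297
[[441.0, 178.3], [613.6, 197.3], [638.9, -34.1], [466.3, -53.0]]
[ 387.92922991 -223.843898  ]
side [538.26818984  67.71203843] centre 540.0241102534242 57.597902687349745 [265.83081055 176.89430237] 83.89722442626953
[[437.9, 180.4], [613.8, 199.2], [642.1, -65.2], [466.2, -84.0]]
[ 387.92922991 -223.843898  ]
```

View pics/a.png

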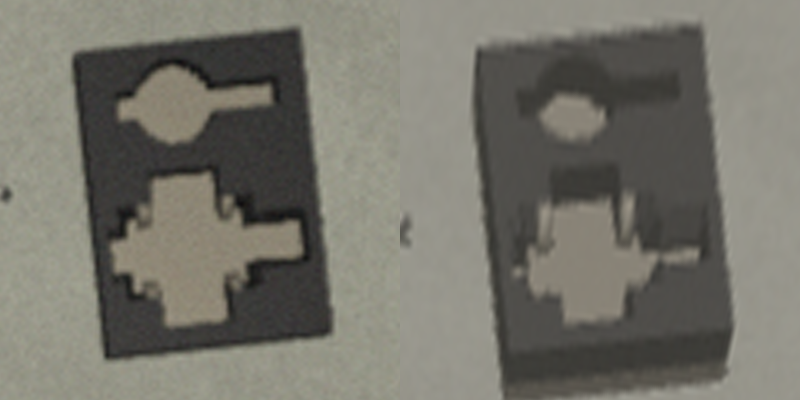

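View pics/b.png

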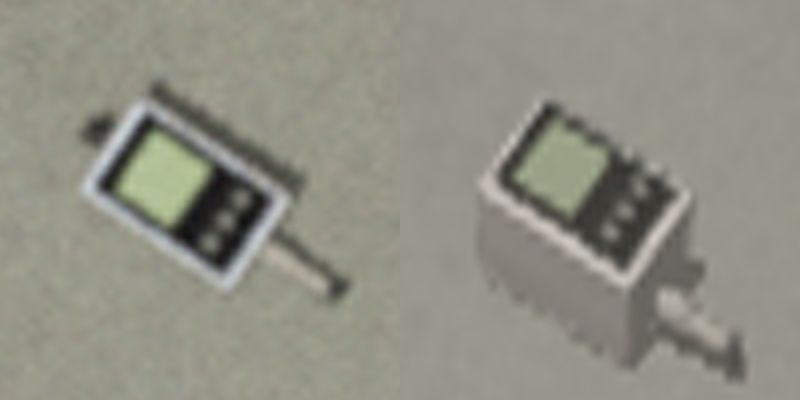

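```bash
python3 - <<'E'
from h import *
c2=np.array([387.929,-223.844])
for n in("top","side"):
    r=cv2.imread(f"pics/ri_{n}.png")
    hsv=cv2.cvtColor(r,cv2.COLOR_BGR2HSV)
    g=r.astype(int)
    if n=="top": m=((g[:,:,0]-g[:,:,1]>2)&(r.max(2)>150)).astype(np.uint8)*255
    else: m=(r.max(2)<90).astype(np.uint8)*255
    m=cv2.morphologyEx(m,cv2.MORPH_OPEN,np.ones((3,3)))
    cs,_=cv2.findContours(m,cv2.RETR_EXTERNAL,2); k=max(cs,key=cv2.contourArea)
    (u,v),wh,a=cv2.minAreaRect(k)
    print(n,"centre",c2[0]-75+u/4,c2[1]+75-v/4,np.array(wh)/4,a)
    cv2.drawContours(r,[cv2.boxPoints(((u,v),wh,a)).astype(int)],0,(0,0,255),1)
    # display centre
    d=((hsv[:,:,0]>25)&(hsv[:,:,0]<60)&(hsv[:,:,1]>50)).astype(np.uint8)*255
    cs,_=cv2.findContours(d,cv2.RETR_EXTERNAL,2); k=max(cs,key=cv2.contourArea)
    (u,v),wh,a=cv2.minAreaRect(k)
    print(" disp",c2[0]-75+u/4,c2[1]+75-v/4,np.array(wh)/4,a)
    cv2.imwrite(f"pics/c_{n}.png",r[100:500,100:500])
cv2.imwrite("pics/c.png",np.hstack([cv2.imread(f"pics/c_{n}.png") for n in("top","side")]))
E
```

```text
top centre 355.6125441589355 -204.50509085083007 [ 5.73559809 36.35723877] 30.891685485839844
 disp 373.6833029785156 -215.43938269042968 [31.50669861 30.11472893] 34.82448959350586
side centre 388.4212180175781 -222.4457608642578 [43.97109604 35.52170944] 34.6241569519043Traceback (most recent call last):
  File "<stdin>", line 16, in <module>
ValueError: max() iterable argument is empty
```

```bash
python3 - <<'E'
from h import *
c2=np.array([387.929,-223.844]);o=[]
for n in("top","side"):
    r=cv2.imread(f"pics/ri_{n}.png");g=r.astype(int)
    print(r[40,40],r[75*4-5:75*4+6:5,:].mean((0)).astype(int)[100:500:8,0].tolist())
    if n=="top":
        m=((g[:,:,0]-g[:,:,2])>0)&(r.max(2)>140)
    else: m=(r.max(2)<100)
    m=cv2.morphologyEx(m.astype(np.uint8)*255,cv2.MORPH_CLOSE,np.ones((15,15)))
    m=cv2.morphologyEx(m,cv2.MORPH_OPEN,np.ones((5,5)))
    cs,_=cv2.findContours(m,cv2.RETR_EXTERNAL,2); k=max(cs,key=cv2.contourArea)
    (u,v),wh,a=cv2.minAreaRect(k)
    print(n,"centre",c2[0]-75+u/4,c2[1]+75-v/4,np.array(wh)/4,a)
    cv2.drawContours(r,[cv2.boxPoints(((u,v),wh,a)).astype(int)],0,(0,0,255),1)
    o.append(r[100:500,100:500])
cv2.imwrite("pics/c.png",np.hstack(o))
E
```

```text
[134 148 149] [139, 137, 138, 146, 156, 170, 178, 176, 151, 120, 105, 98, 105, 119, 137, 149, 152, 152, 151, 149, 152, 148, 131, 101, 63, 37, 28, 28, 32, 32, 46, 72, 100, 105, 82, 41, 27, 57, 106, 163, 187, 169, 131, 106, 125, 135, 131, 134, 134, 132]
top centre 375.55330191040036 -216.72150244140624 [54.22062683 43.17056274] 34.003726959228516
[137 146 148] [140, 139, 131, 132, 151, 163, 176, 180, 166, 128, 96, 99, 82, 74, 85, 96, 115, 131, 137, 138, 130, 116, 86, 62, 55, 54, 54, 61, 72, 82, 82, 73, 71, 70, 63, 56, 52, 65, 87, 127, 163, 173, 137, 127, 139, 137, 137, 138, 139, 139]
side centre 382.38455877685544 -218.18878759765624 [59.20794296 36.75688171] 34.215702056884766
```

View pics/c.png

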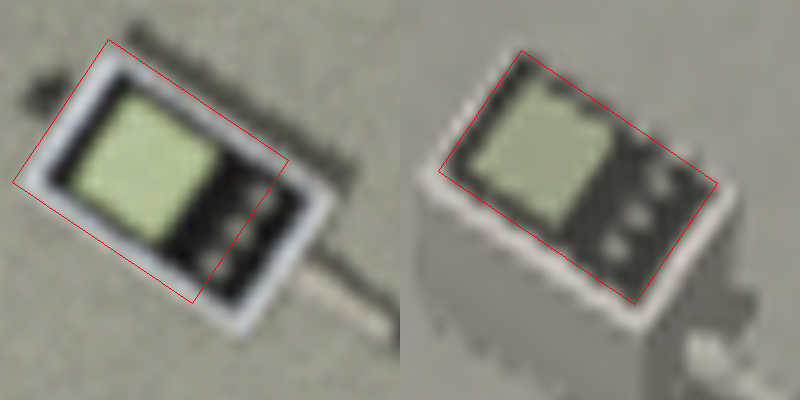

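```bash
cat >>h.py <<'E'
def Rz(yaw):  # yaw = world angle of tool y, tool down
    a=np.radians(yaw);y=np.array([np.cos(a),np.sin(a),0]);z=np.array([0,0,-1.]);return np.stack([np.cross(y,z),y,z],1)
def leg(p0,y0,p1,y1):
    d=Rz(y0).T@(np.array(p1,float)-p0)/200; t=-np.radians((y1-y0))/.5
    return [0,0,round(t,3)]+d.round(3).tolist()
E
python3 - <<'E'
from h import *
w=[((217.98,559.02,217.775),68.698),((360,430,217),62.2),((470,270,217),55.8),((470,90,217),55.8),((440,-70,217),55.8),((382.2,-219.8,150),55.8),((382.2,-219.8,16),55.8)]
for a,b in zip(w,w[1:]): print(leg(*a,*b))
E
```

```text
[0, 0, np.float64(0.227), -0.896, -0.343, 0.004]
[0, 0, np.float64(0.223), -0.86, -0.451, 0.0]
[0, 0, np.float64(-0.0), -0.506, -0.744, 0.0]
[0, 0, np.float64(-0.0), -0.326, -0.746, 0.0]
[0, 0, np.float64(-0.0), -0.182, -0.782, 0.335]
[0, 0, np.float64(-0.0), 0.0, 0.0, 0.67]
```

carry_out(plan=[[0, 0, 0.227, -0.896, -0.343, 0.004, 1], [0, 0, 0.227, -0.896, -0.343, 0.004, 1], [0, 0, 0.227, -0.896, -0.343, 0.004, 1], [0, 0, 0.227, -0.896, -0.343, 0.004, 1], [0, 0, 0.227, -0.896, -0.343, 0.004, 1], [0, 0, 0.227, -0.896, -0.343, 0.004, 1], [0, 0, 0.227, -0.896, -0.343, 0.004, 1]])

```text
t: 0.68
tcp_pos: [360.9, 429.0, 216.5]
ee_rot: [[-0.883, 0.469, -0.001], [0.469, 0.883, -0.0], [0.0, -0.001, -1.0]]
force: [-0.3, 0.5, 0.4]
finger_gap: 85.2
```

carry_out(plan=[[0, 0, 0.223, -0.86, -0.451, 0, 1], [0, 0, 0.223, -0.86, -0.451, 0, 1], [0, 0, 0.223, -0.86, -0.451, 0, 1], [0, 0, 0.223, -0.86, -0.451, 0, 1], [0, 0, 0.223, -0.86, -0.451, 0, 1], [0, 0, 0.223, -0.86, -0.451, 0, 1], [0, 0, 0.223, -0.86, -0.451, 0, 1]])

```text
t: 1.27
tcp_pos: [470.1, 270.0, 216.6]
ee_rot: [[-0.826, 0.563, -0.001], [0.563, 0.826, 0.0], [0.001, -0.0, -1.0]]
force: [-0.7, -0.1, -0.3]
finger_gap: 85.8
```

carry_out(plan=[[0, 0, 0, -0.506, -0.744, 0, 1], [0, 0, 0, -0.506, -0.744, 0, 1], [0, 0, 0, -0.506, -0.744, 0, 1], [0, 0, 0, -0.506, -0.744, 0, 1], [0, 0, 0, -0.506, -0.744, 0, 1], [0, 0, 0, -0.506, -0.744, 0, 1], [0, 0, 0, -0.506, -0.744, 0, 1]])

```text
t: 1.85
tcp_pos: [469.9, 91.4, 217.1]
ee_rot: [[-0.828, 0.561, 0.0], [0.561, 0.828, 0.001], [0.001, 0.001, -1.0]]
force: [-0.1, 0.1, 0.2]
finger_gap: 85.3
```

carry_out(plan=[[0, 0, 0, -0.326, -0.746, 0, 1], [0, 0, 0, -0.326, -0.746, 0, 1], [0, 0, 0, -0.326, -0.746, 0, 1], [0, 0, 0, -0.326, -0.746, 0, 1], [0, 0, 0, -0.326, -0.746, 0, 1], [0, 0, 0, -0.326, -0.746, 0, 1], [0, 0, 0, -0.326, -0.746, 0, 1]])

```text
t: 2.43
tcp_pos: [440.7, -68.1, 216.9]
ee_rot: [[-0.828, 0.56, -0.0], [0.56, 0.828, 0.001], [0.001, 0.001, -1.0]]
force: [0.1, 1.2, -0.4]
finger_gap: 85.1
```

carry_out(plan=[[0, 0, 0, -0.182, -0.782, 0.335, 1], [0, 0, 0, -0.182, -0.782, 0.335, 1], [0, 0, 0, -0.182, -0.782, 0.335, 1], [0, 0, 0, -0.182, -0.782, 0.335, 1], [0, 0, 0, -0.182, -0.782, 0.335, 1], [0, 0, 0, -0.182, -0.782, 0.335, 1], [0, 0, 0, -0.182, -0.782, 0.335, 1], [0, 0, 0, -0.182, -0.782, 0.335, 1]])

```text
t: 3.1
tcp_pos: [383.9, -218.1, 150.9]
ee_rot: [[-0.829, 0.559, 0.002], [0.559, 0.829, 0.0], [-0.001, 0.001, -1.0]]
force: [-0.7, 0.7, 0.0]
finger_gap: 85.5
```

carry_out(plan=[[0, 0, 0, 0, 0, 0.2, 1], [0, 0, 0, 0, 0, 0.4, 1], [0, 0, 0, 0, 0, 0.45, 1], [0, 0, 0, 0, 0, 0.45, 1], [0, 0, 0, 0, 0, 0.45, 1]])

```text
t: 3.52
tcp_pos: [383.3, -219.1, 61.4]
ee_rot: [[-0.828, 0.56, 0.001], [0.56, 0.828, -0.0], [-0.001, 0.0, -1.0]]
force: [0.4, 0.3, 0.7]
finger_gap: 85.6
```

```bash
python3 - <<'E'
from h import *
s=status.sense();print(s["tcp_pos"],s["joints"])
im=optics.camera("side")[:,:,::-1]
cv2.imwrite("pics/s1.png",cv2.resize(im[130:280,150:350],None,fx=4,fy=4,interpolation=cv2.INTER_CUBIC))
E
```

```text
[ 383.32950099 -219.12291889   61.41848633] [-3.41798772e+01 -1.86113545e+01  1.08385384e+02  1.23300251e-02
  9.01842158e+01 -9.00948508e+01]
```

View pics/s1.png

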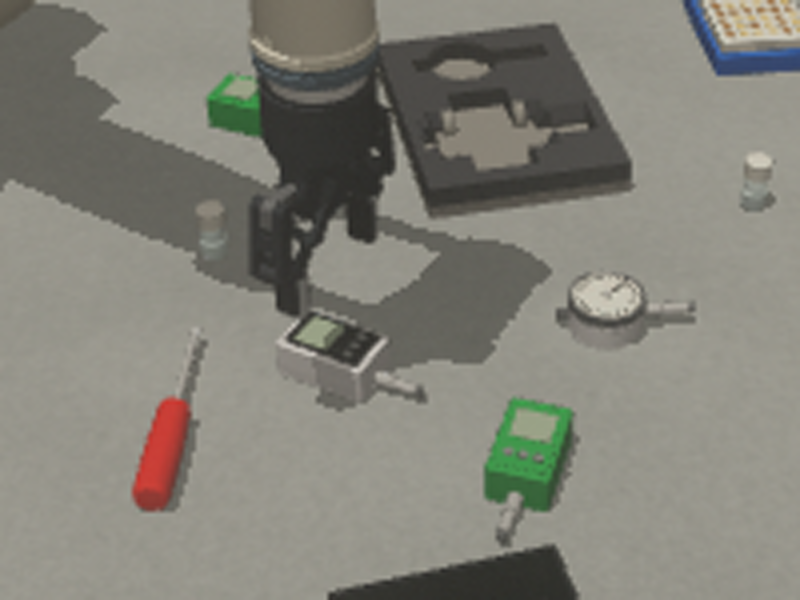

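The gripper sits over the indicator with the jaws across its long sides: near finger at about (290,300), housing at (332,352). Next I go down and close.

carry_out(plan=[[0, 0, 0, 0, 0, 0.1, 1], [0, 0, 0, 0, 0, 0.17, 1], [0, 0, 0, 0, 0, 0.22, 1], [0, 0, 0, 0, 0, 0.22, 1], [0, 0, 0, 0, 0, 0.22, 1]])

```text
t: 3.98
tcp_pos: [383.1, -220.2, 17.4]
ee_rot: [[-0.827, 0.562, 0.001], [0.562, 0.827, -0.001], [-0.002, 0.0, -1.0]]
force: [-0.0, -0.8, 0.5]
finger_gap: 85.5
```

carry_out(plan=[[0, 0, 0, 0, 0, 0, 0.3], [0, 0, 0, 0, 0, 0, 0.3], [0, 0, 0, 0, 0, 0, 0.3], [0, 0, 0, 0, 0, 0, 0.3], [0, 0, 0, 0, 0, 0, 0.3], [0, 0, 0, 0, 0, 0, 0.3], [0, 0, 0, 0, 0, 0, 0.3], [0, 0, 0, 0, 0, 0, 0.3]])

```text
t: 4.65
tcp_pos: [383.7, -220.7, 18.3]
ee_rot: [[-0.827, 0.562, 0.003], [0.562, 0.827, -0.002], [-0.004, -0.0, -1.0]]
force: [-0.3, 0.6, 8.5]
finger_gap: 25.6
```

```bash
python3 - <<'E'
from h import *
for n,(a,b,c,d) in dict(side=(130,280,150,350),top=(150,270,200,360)).items():
    im=optics.camera(n)[:,:,::-1]
    cv2.imwrite(f"pics/{n}2.png",cv2.resize(im[a:b,c:d],None,fx=4,fy=4,interpolation=cv2.INTER_CUBIC))
E
```

```text
(no output)
```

View pics/side2.png

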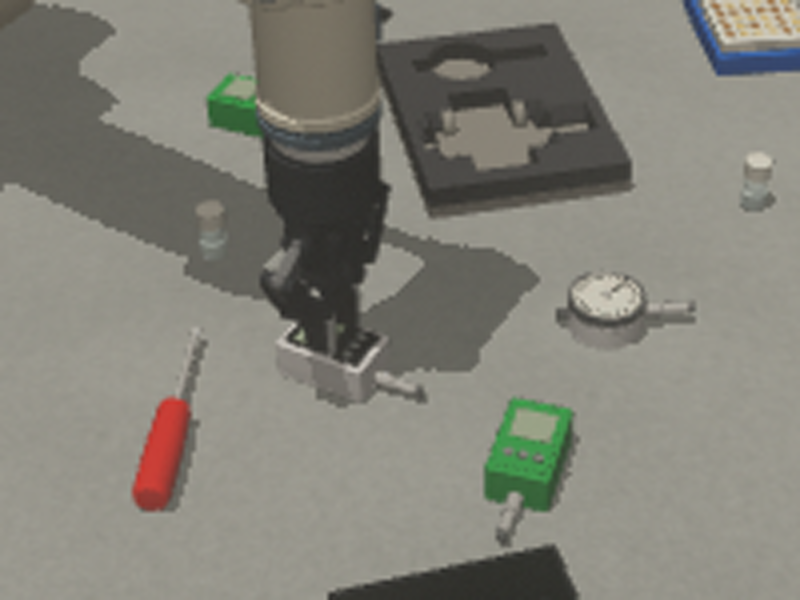

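View pics/top2.png

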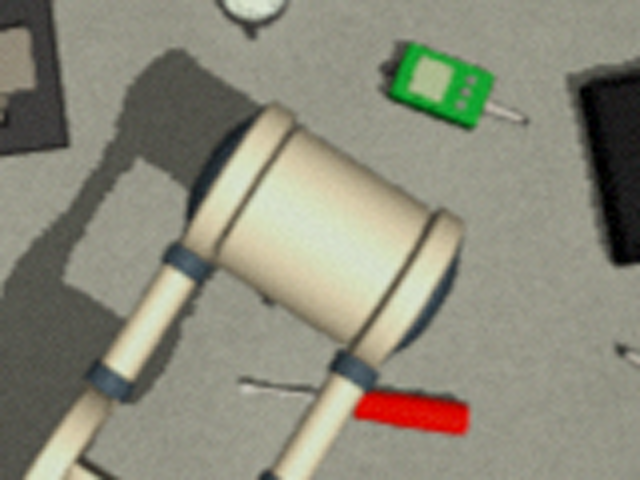

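```bash
python3 - <<'E'
from h import *
s=status.sense();print({k:np.round(v,2) for k,v in s.items()})
for sg in(-1,1):
  for z in(40,60,80,100):
    p=np.array([383.3,-219.1])+sg*46*np.array([.56,.828]);q=w2px("side",[p],z)[0];print(sg,z,q,(q-[150,130])*4)
im=cv2.imread("pics/side2.png")[180:420,220:460]
cv2.imwrite("pics/zz.png",cv2.resize(im,None,fx=2.4,fy=2.4,interpolation=cv2.INTER_CUBIC))
E
```

```text
{'t': np.float64(4.75), 'joints': array([-34.31, -17.03, 111.58,   0.  ,  85.21, -90.12]), 'qd': array([ 0.11, -0.1 , -0.02,  0.01, -0.08, -0.06]), 'tau': array([ 1.000e-02, -2.416e+01, -3.644e+01,  2.000e-02, -2.000e-01,
       -0.000e+00]), 'tcp_pos': array([ 383.71, -220.71,   18.34]), 'ee_rot': array([[-0.83,  0.56,  0.  ],
       [ 0.56,  0.83, -0.  ],
       [-0.  , -0.  , -1.  ]]), 'force': array([-0.58, -0.44,  7.87]), 'ft_torque': array([0.06, 0.11, 0.02]), 'finger_gap': np.float64(25.84)}
-1 40 [224.37629072 221.9601466 ] [297.50516289 367.84058639]
-1 60 [223.9259513  216.54805665] [295.70380518 346.19222661]
-1 80 [223.46478097 211.00580307] [293.85912387 324.02321228]
-1 100 [222.99238425 205.32863293] [291.96953699 301.31453174]
1 40 [241.00076406 202.79570051] [364.00305625 291.18280203]
1 60 [240.76221537 197.47385369] [363.04886148 269.89541477]
1 80 [240.51825658 192.03131149] [362.07302632 248.12524596]
1 100 [240.26870153 186.46392089] [361.07480612 225.85568356]
```

View pics/zz.png

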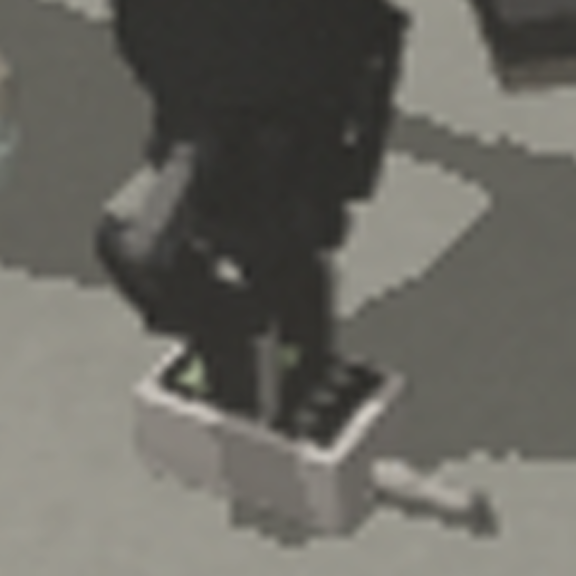

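The fingers closed on top of the housing. The tips are at z≈32 although the reading implied about 5, so the real tips are about 25–28 mm higher than the reading suggests. I'll lift, reopen and measure that offset from the images.

carry_out(plan=[[0, 0, 0, 0, 0, -0.1, 0.3], [0, 0, 0, 0, 0, -0.2, 0.4], [0, 0, 0, 0, 0, -0.2, 0.85], [0, 0, 0, 0, 0, -0.2, 0.85], [0, 0, 0, 0, 0, -0.2, 0.85], [0, 0, 0, 0, 0, -0.2, 0.85], [0, 0, 0, 0, 0, -0.2, 0.85]])

```text
t: 5.33
tcp_pos: [381.9, -219.5, 54.8]
ee_rot: [[-0.827, 0.562, -0.002], [0.562, 0.827, 0.001], [0.002, -0.0, -1.0]]
force: [-0.3, -0.6, -0.4]
finger_gap: 72.4
```

```bash
python3 - <<'E'
from h import *
s=status.sense();print(s["tcp_pos"],s["finger_gap"],s["force"],s["joints"].round(2))
im=optics.camera("side")[:,:,::-1];cv2.imwrite("pics/s3raw.png",im)
cv2.imwrite("pics/s3.png",cv2.resize(im[160:240,200:300],None,fx=7,fy=7,interpolation=cv2.INTER_CUBIC))
# simple FK check of the start vs others: lower-arm geometry fit from 3 readings (planar): 
E
```

```text
[ 381.90138174 -219.46874016   54.79303244] 72.41512881890554 [-0.29705894 -0.55586017 -0.40821831] [-34.31 -18.43 108.92  -0.    89.62 -90.12]
```

View pics/s3.png

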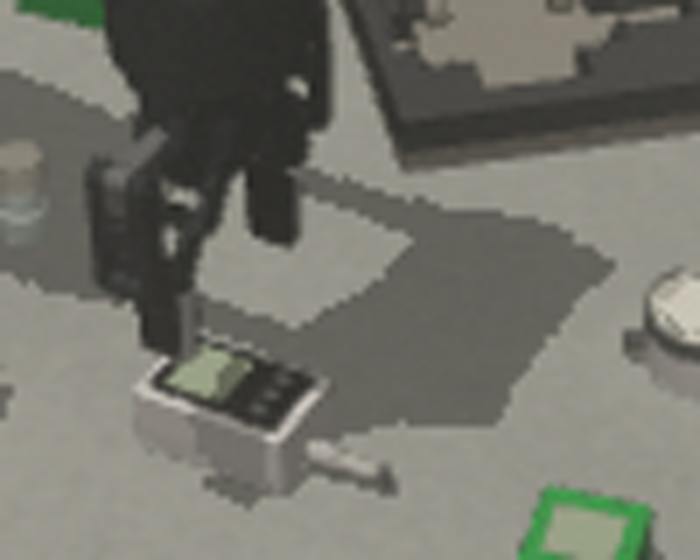

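```bash
python3 - <<'E'
from h import *
for z in(40,50,60,70,80,90,100):
    a,b=px2w("side",[[223.6,210.3],[239.3,194.6]],z);d=b-a
    print(z,a.round(1),b.round(1),((a+b)/2).round(1),np.linalg.norm(d).round(1),np.degrees(np.arctan2(d[1],d[0])).round(1))
E
```

```text
40 [ 357.4 -208.3] [ 406.9 -142.5] [ 382.1 -175.4] 82.3 53.0
50 [ 357.6 -219.8] [ 406.4 -154.9] [ 382.  -187.4] 81.2 53.0
60 [ 357.7 -231.3] [ 405.8 -167.4] [ 381.8 -199.3] 80.0 53.0
70 [ 357.9 -242.8] [ 405.3 -179.8] [ 381.6 -211.3] 78.9 53.0
80 [ 358.  -254.4] [ 404.8 -192.2] [ 381.4 -223.3] 77.8 53.0
90 [ 358.2 -265.9] [ 404.3 -204.6] [ 381.2 -235.3] 76.6 53.0
100 [ 358.3 -277.4] [ 403.7 -217.1] [ 381.  -247.2] 75.5 53.0
```

Fingertips at about (165,352) and (275,242) in this crop put the tip plane at z≈77, with the jaw centre at x≈381.5 over the part. That confirms an offset of about +25 mm in z only. I'll descend in stages and watch the force.

carry_out(plan=[[0, 0, 0, 0, 0, 0.1, 0.9], [0, 0, 0, 0, 0, 0.18, 0.9], [0, 0, 0, 0, 0, 0.24, 0.9], [0, 0, 0, 0, 0, 0.24, 0.9], [0, 0, 0, 0, 0, 0.24, 0.9]])

```text
t: 5.8
tcp_pos: [381.9, -219.4, 7.2]
ee_rot: [[-0.827, 0.562, -0.002], [0.562, 0.827, 0.001], [0.002, 0.0, -1.0]]
force: [-0.3, -0.2, 0.1]
finger_gap: 76.7
```

carry_out(plan=[[0, 0, 0, 0, 0, 0.04, 0.9], [0, 0, 0, 0, 0, 0.08, 0.9], [0, 0, 0, 0, 0, 0.08, 0.9], [0, 0, 0, 0, 0, 0.08, 0.9]])

```text
t: 6.13
tcp_pos: [382.2, -219.7, -8.4]
ee_rot: [[-0.827, 0.562, -0.001], [0.562, 0.827, 0.0], [0.001, 0.0, -1.0]]
force: [0.1, -0.1, 0.3]
finger_gap: 76.8
```

```bash
python3 - <<'E'
from h import *
im=optics.camera("side")[:,:,::-1]
cv2.imwrite("pics/s4.png",cv2.resize(im[160:240,200:300],None,fx=7,fy=7,interpolation=cv2.INTER_CUBIC))
E
```

```text
(no output)
```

View pics/s4.png

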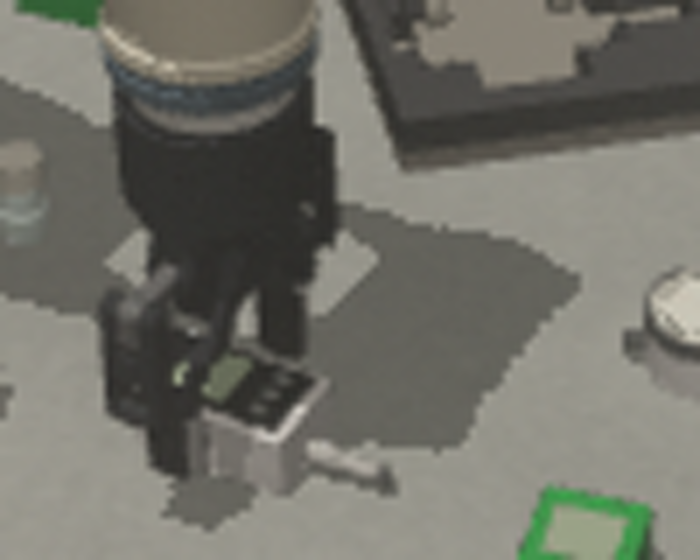

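The near fingertip is now alongside the housing, at about (175,475), and there is no contact force. I'll go 5 mm lower and close.

carry_out(plan=[[0, 0, 0, 0, 0, 0.025, 0.9], [0, 0, 0, 0, 0, 0.025, 0.7], [0, 0, 0, 0, 0, 0.025, 0.3], [0, 0, 0, 0, 0, 0.025, 0.3], [0, 0, 0, 0, 0, 0.025, 0.3], [0, 0, 0, 0, 0, 0.025, 0.3], [0, 0, 0, 0, 0, 0.025, 0.3], [0, 0, 0, 0, 0, 0.025, 0.3], [0, 0, 0, 0, 0, 0.025, 0.3]])

```text
t: 6.93
tcp_pos: [382.7, -220.0, -12.7]
ee_rot: [[-0.827, 0.562, 0.0], [0.562, 0.827, -0.0], [-0.001, -0.0, -1.0]]
force: [-0.1, -0.3, 1.8]
finger_gap: 43.0
```

Gripped, gap 43.0. Now lift and carry.

```bash
python3 - <<'E'
from h import *
w=[((382.2,-219.8,-13),55.8),((382.2,-219.8,101),55.8),((460,-100,101),76),((531.1,33,101),96.25)]
for a,b in zip(w,w[1:]): print(leg(*a,*b))
E
```

```text
[0, 0, np.float64(-0.0), 0.0, 0.0, -0.57]
[0, 0, np.float64(-0.705), 0.015, 0.714, 0.0]
[0, 0, np.float64(-0.707), -0.184, 0.731, 0.0]
```

carry_out(plan=[[0, 0, 0, 0, 0, -0.05, 0.3], [0, 0, 0, 0, 0, -0.15, 0.3], [0, 0, 0, 0, 0, -0.3, 0.3], [0, 0, 0, 0, 0, -0.45, 0.3], [0, 0, 0, 0, 0, -0.57, 0.3], [0, 0, 0, 0, 0, -0.57, 0.3], [0, 0, 0, 0, 0, -0.57, 0.3]])

```text
t: 7.52
tcp_pos: [383.1, -220.2, 102.4]
ee_rot: [[-0.827, 0.562, 0.002], [0.562, 0.827, -0.001], [-0.003, 0.0, -1.0]]
force: [-0.5, 0.3, -3.1]
finger_gap: 43.2
```

carry_out(plan=[[0, 0, -0.1, 0.002, 0.1, 0, 0.3], [0, 0, -0.25, 0.005, 0.25, 0, 0.3], [0, 0, -0.4, 0.008, 0.4, 0, 0.3], [0, 0, -0.55, 0.012, 0.55, 0, 0.3], [0, 0, -0.65, 0.014, 0.66, 0, 0.3], [0, 0, -0.705, 0.015, 0.714, 0, 0.3], [0, 0, -0.705, 0.015, 0.714, 0, 0.3], [0, 0, -0.705, 0.015, 0.714, 0, 0.3]])

```text
t: 8.18
tcp_pos: [459.3, -100.0, 99.4]
ee_rot: [[-0.97, 0.242, -0.003], [0.242, 0.97, 0.0], [0.003, -0.001, -1.0]]
force: [0.0, -0.6, -2.0]
finger_gap: 43.4
```

carry_out(plan=[[0, 0, -0.1, -0.025, 0.1, 0, 0.3], [0, 0, -0.25, -0.06, 0.25, 0, 0.3], [0, 0, -0.4, -0.1, 0.4, 0, 0.3], [0, 0, -0.55, -0.14, 0.55, 0, 0.3], [0, 0, -0.65, -0.165, 0.66, 0, 0.3], [0, 0, -0.707, -0.184, 0.731, 0, 0.3], [0, 0, -0.707, -0.184, 0.731, 0, 0.3], [0, 0, -0.707, -0.184, 0.731, 0, 0.3], [0, 0, -0.707, -0.184, 0.731, 0, 0.3]])

```text
t: 8.93
tcp_pos: [530.8, 31.5, 100.7]
ee_rot: [[-0.994, -0.107, -0.001], [-0.107, 0.994, -0.001], [0.001, -0.001, -1.0]]
force: [0.2, 0.8, -2.4]
finger_gap: 43.1
```

```bash
python3 - <<'E'
from h import *
s=status.sense();print(s["tcp_pos"],s["finger_gap"],s["force"])
for n,(a,b,c,d) in dict(side=(80,200,200,350),top=(110,220,110,250)).items():
    im=optics.camera(n)[:,:,::-1];cv2.imwrite(f"pics/{n}5raw.png",im)
    cv2.imwrite(f"pics/{n}5.png",cv2.resize(im[a:b,c:d],None,fx=5,fy=5,interpolation=cv2.INTER_CUBIC))
E
```

```text
[530.79184902  31.4579756  100.69448498] 43.13062917222788 [ 0.19435652  0.84689333 -2.44524314]
```

View pics/side5.png

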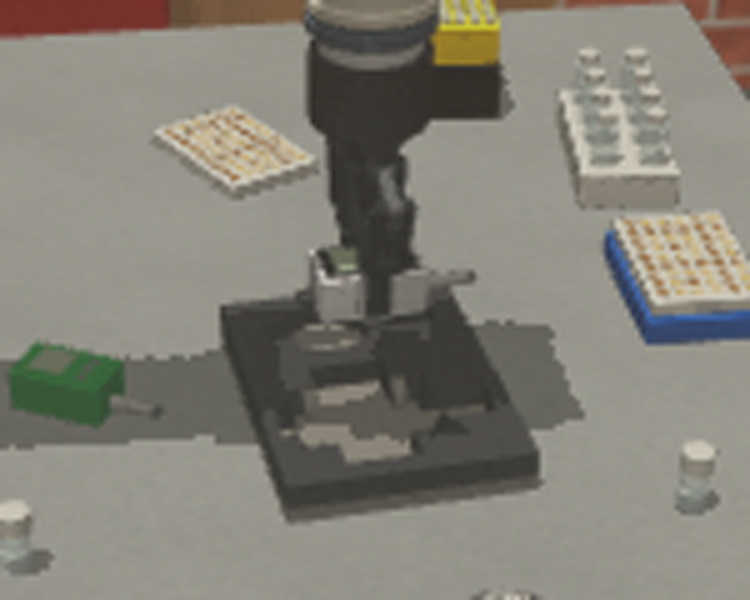

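View pics/top5.png

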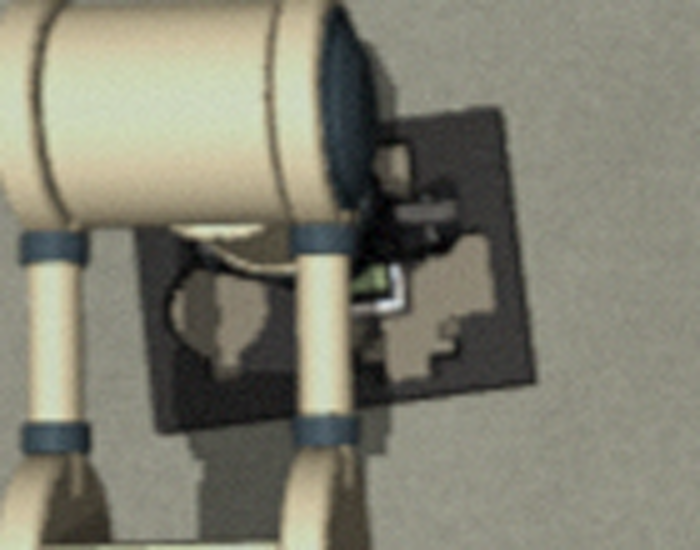

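```bash
python3 - <<'E'
from h import *
im=cv2.imread("pics/side5raw.png")
cv2.imwrite("pics/z6.png",cv2.resize(im[118:152,255:305],None,fx=14,fy=14,interpolation=cv2.INTER_CUBIC))
c=np.array([530.8,31.5]);u=np.array([.9942,.107]);v=np.array([-.107,.9942])
def P(a,b,z): 
    q=w2px("side",[c+a*u+b*v],z)[0]; return (q.round(1),((q-[255,118]+.5)*14).round(0))
print("tip",P(73,0,125));print("near corners top",P(-35,-22,146),P(35,-22,146),"bot",P(-35,-22,114),P(35,-22,114), "far top left",P(-35,22,146))
E
```

```text
tip (array([294.6, 134.9]), array([562., 243.]))
near corners top (array([263.8, 136.5]), array([130., 266.])) (array([285.4, 133.9]), array([433., 230.])) bot (array([263.8, 145.3]), array([130., 389.])) (array([285. , 142.6]), array([428., 352.])) far top left (array([260.7, 129.7]), array([ 87., 170.]))
```

View pics/z6.png

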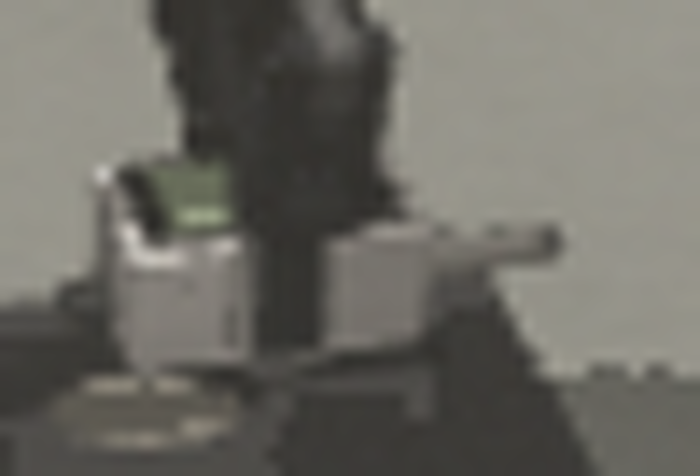

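The side picture matches the predicted held pose: stem tip seen at (560,240) against (562,243) predicted, housing corners within about 5 px at 14x. The part is in the hand with no slip and the z offset holds. I'll descend in stages.

carry_out(plan=[[0, 0, 0, 0, 0, 0.1, 0.3], [0, 0, 0, 0, 0, 0.22, 0.3], [0, 0, 0, 0, 0, 0.32, 0.3], [0, 0, 0, 0, 0, 0.36, 0.3], [0, 0, 0, 0, 0, 0.36, 0.3], [0, 0, 0, 0, 0, 0.36, 0.3], [0, 0, 0, 0, 0, 0.36, 0.3]])

```text
t: 9.62
tcp_pos: [532.3, 32.6, 30.8]
ee_rot: [[-0.994, -0.108, 0.003], [-0.108, 0.994, -0.0], [-0.003, -0.0, -1.0]]
force: [-0.6, -0.1, -1.7]
finger_gap: 42.9
```

```bash
python3 - <<'E'
from h import *
s=status.sense();print(s["tcp_pos"],s["finger_gap"],s["force"],s["ee_rot"][:,1])
im=optics.camera("side")[:,:,::-1];cv2.imwrite("pics/s7raw.png",im)
cv2.imwrite("pics/s7.png",cv2.resize(im[120:190,240:315],None,fx=8.5,fy=8.5,interpolation=cv2.INTER_CUBIC))
im=optics.camera("top")[:,:,::-1];cv2.imwrite("pics/t7.png",cv2.resize(im[125:205,130:225],None,fx=7,fy=7,interpolation=cv2.INTER_CUBIC))
E
```

```text
[532.26568283  32.58749853  30.81511273] 42.93807275828118 [-0.62475168 -0.13474096 -1.68586927] [-1.08382367e-01  9.94109225e-01 -3.33319492e-04]
```

View pics/s7.png

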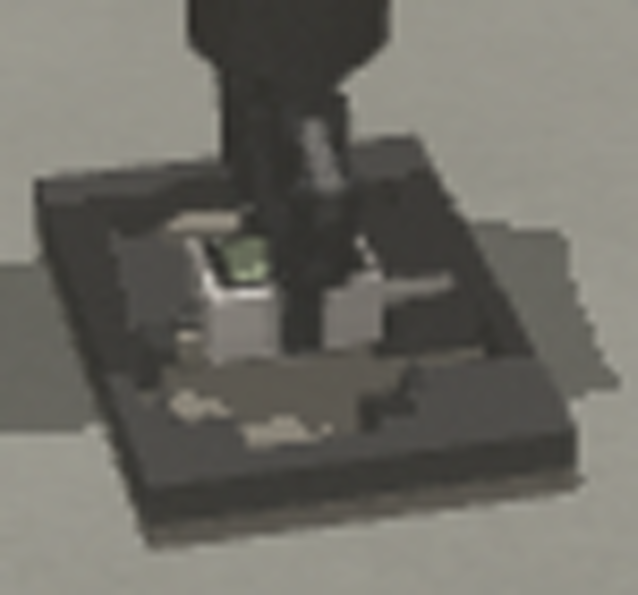

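View pics/t7.png

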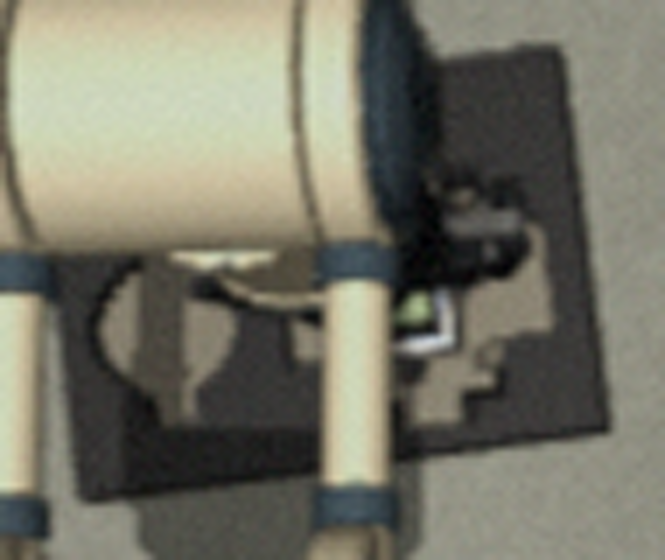

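The part is above the pocket with its stem towards the long slot, aligned in both views. Lower it into the bevel, slowly.

carry_out(plan=[[0, 0, 0, 0, 0, 0.03, 0.3], [0, 0, 0, 0, 0, 0.06, 0.3], [0, 0, 0, 0, 0, 0.08, 0.3], [0, 0, 0, 0, 0, 0.095, 0.3], [0, 0, 0, 0, 0, 0.095, 0.3], [0, 0, 0, 0, 0, 0.095, 0.3]])

```text
t: 10.22
tcp_pos: [531.0, 32.9, 9.6]
ee_rot: [[-0.994, -0.109, -0.001], [-0.109, 0.994, 0.0], [0.001, 0.0, -1.0]]
force: [0.2, 0.2, -1.5]
finger_gap: 43.2
```

carry_out(plan=[[0, 0, 0, 0, 0, 0.01, 0.3], [0, 0, 0, 0, 0, 0.02, 0.3], [0, 0, 0, 0, 0, 0.03, 0.3], [0, 0, 0, 0, 0, 0.03, 0.3]])

```text
t: 10.55
tcp_pos: [532.3, 32.8, 5.0]
ee_rot: [[-0.994, -0.109, 0.003], [-0.109, 0.994, -0.0], [-0.003, -0.0, -1.0]]
force: [1.9, -0.8, 2.1]
finger_gap: 43.1
```

carry_out(plan=[[0, 0, 0, 0, 0, 0.01, 0.3], [0, 0, 0, 0, 0, 0.02, 0.3], [0, 0, 0, 0, 0, 0.02, 0.3], [0, 0, 0, 0, 0, 0.02, 0.3]])

```text
t: 10.88
tcp_pos: [532.1, 32.9, 0.5]
ee_rot: [[-0.994, -0.109, 0.002], [-0.109, 0.994, 0.0], [-0.002, -0.0, -1.0]]
force: [4.0, -1.8, 2.1]
finger_gap: 43.5
```

carry_out(plan=[[0, 0, 0, 0, 0, 0.005, 0.3], [0, 0, 0, 0, 0, 0.01, 0.3], [0, 0, 0, 0, 0, 0.01, 0.3], [0, 0, 0, 0, 0, 0.01, 0.3]])

```text
t: 11.22
tcp_pos: [531.8, 32.9, -0.7]
ee_rot: [[-0.994, -0.109, 0.001], [-0.109, 0.994, -0.0], [-0.001, -0.0, -1.0]]
force: [-0.5, -0.9, 8.1]
finger_gap: 42.8
```

carry_out(plan=[[0, 0, 0, 0, 0, 0.005, 0.3], [0, 0, 0, 0, 0, 0.01, 0.3], [0, 0, 0, 0, 0, 0.01, 0.3], [0, 0, 0, 0, 0, 0.01, 0.3]])

```text
t: 11.55
tcp_pos: [531.8, 32.9, -0.7]
ee_rot: [[-0.994, -0.109, 0.002], [-0.109, 0.994, -0.0], [-0.002, -0.0, -1.0]]
force: [-5.8, -0.5, 18.9]
finger_gap: 43.4
```

It stops hard at z=-0.7, which is the height I worked out for home. A little more push, then a look.

carry_out(plan=[[0, 0, 0, 0, 0, 0.005, 0.3], [0, 0, 0, 0, 0, 0.005, 0.3], [0, 0, 0, 0, 0, 0.005, 0.3]])

```text
t: 11.8
tcp_pos: [531.8, 32.9, -0.8]
ee_rot: [[-0.994, -0.109, 0.002], [-0.109, 0.994, -0.0], [-0.002, -0.0, -1.0]]
force: [-10.3, -1.5, 24.4]
finger_gap: 43.7
```

```bash
python3 - <<'E'
from h import *
s=status.sense();print(s["tcp_pos"],s["finger_gap"],s["force"])
im=optics.camera("side")[:,:,::-1]
cv2.imwrite("pics/s8.png",cv2.resize(im[120:190,240:315],None,fx=8.5,fy=8.5,interpolation=cv2.INTER_CUBIC))
c=np.array([531.8,32.9]);u=np.array([.994,.109]);v=np.array([-.109,.994])
for a,b,z in[(-35,-22,44),(35,-22,44),(35,22,44),(-35,22,44),(73,0,22),(-35,-22,51),(35,-22,51)]:
    q=w2px("side",[c+a*u+b*v],z)[0];print(a,b,z,((q-[240,120]+.5)*8.5).round(0))
E
```

```text
[531.83376081  32.92813245  -0.76185156] 43.682130835198485 [-10.27109813  -1.48127052  24.41584673]
-35 -22 44 [208. 372.]
35 -22 44 [383. 349.]
35 22 44 [353. 289.]
-35 22 44 [183. 311.]
73 0 22 [457. 353.]
-35 -22 51 [208. 357.]
35 -22 51 [383. 334.]
```

View pics/s8.png

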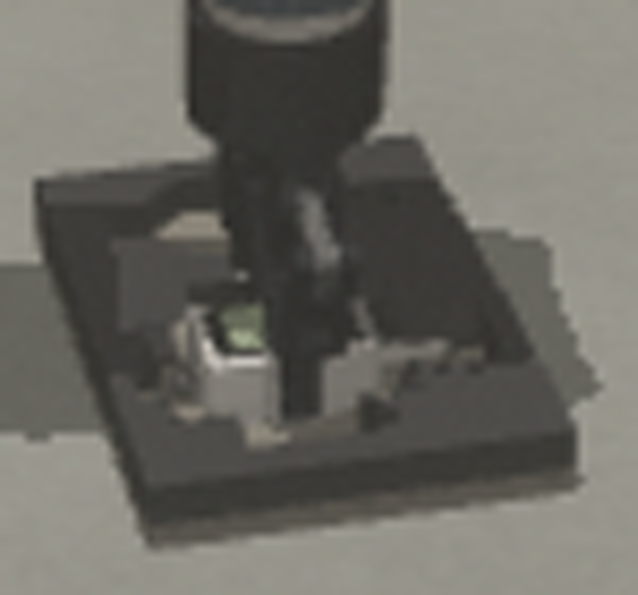

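Housing near-left top corner is at about (203,365), close to the home prediction (208,372) rather than 7 mm high (208,357). Now I ease the pressure, open to 60 mm, rise and check.

carry_out(plan=[[0, 0, 0, 0, 0, -0.02, 0.3], [0, 0, 0, 0, 0, -0.02, 0.3], [0, 0, 0, 0, 0, -0.02, 0.6], [0, 0, 0, 0, 0, -0.02, 0.7], [0, 0, 0, 0, 0, -0.02, 0.7], [0, 0, 0, 0, 0, -0.02, 0.7], [0, 0, 0, 0, 0, -0.02, 0.7]])

```text
t: 12.43
tcp_pos: [530.9, 33.0, -1.6]
ee_rot: [[-0.994, -0.109, -0.001], [-0.109, 0.994, 0.0], [0.001, 0.0, -1.0]]
force: [0.3, -0.6, 0.2]
finger_gap: 59.7
```

carry_out(plan=[[0, 0, 0, 0, 0, -0.05, 0.7], [0, 0, 0, 0, 0, -0.12, 0.7], [0, 0, 0, 0, 0, -0.3, 0.7], [0, 0, 0, 0, 0, -0.45, 0.7], [0, 0, 0, 0, 0, -0.5, 0.7], [0, 0, 0, 0, 0, -0.5, 0.7]])

```text
t: 12.93
tcp_pos: [533.5, 33.0, 103.9]
ee_rot: [[-0.994, -0.109, 0.008], [-0.109, 0.994, 0.0], [-0.008, -0.001, -1.0]]
force: [-0.9, -0.7, -0.3]
finger_gap: 60.0
```

```bash
python3 - <<'E'
from h import *
s=status.sense();print(s["t"],s["tcp_pos"],s["finger_gap"],s["force"])
im=optics.camera("side")[:,:,::-1];cv2.imwrite("pics/s9raw.png",im)
cv2.imwrite("pics/s9.png",cv2.resize(im[120:190,240:315],None,fx=8.5,fy=8.5,interpolation=cv2.INTER_CUBIC))
E
```

```text
12.9333 [533.52324803  32.95011834 103.92913335] 59.98249885694279 [-0.90067744 -0.67400756 -0.31075795]
```

View pics/s9.png

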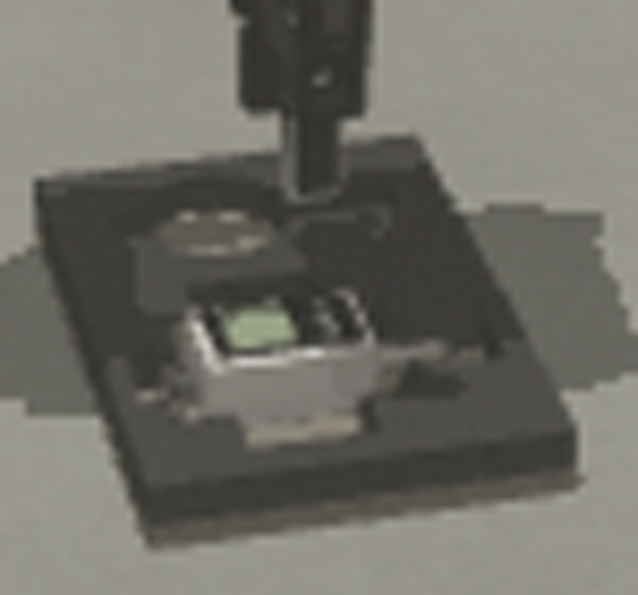

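The indicator sits level, face up. Its corners at (208,368), (377,346) and (350,290) are within about 2 mm of the home prediction. To settle the last millimetres I'll touch its top with the nearly shut fingers. At gap 25, the tips met the 32 mm top at reading 18.3, so home (44 mm) should be met at about 30.

carry_out(plan=[[0, 0, 0, 0, 0, 0.1, 0.3], [0, 0, 0, 0, 0, 0.2, 0.3], [0, 0, 0, 0, 0, 0.24, 0.3], [0, 0, 0, 0, 0, 0.24, 0.3], [0, 0, 0, 0, 0, 0.24, 0.3], [0, 0, 0, 0, 0, 0.24, 0.3]])

```text
t: 13.48
tcp_pos: [531.5, 32.9, 51.5]
ee_rot: [[-0.994, -0.109, 0.0], [-0.109, 0.994, -0.0], [-0.0, -0.0, -1.0]]
force: [0.8, 0.9, 0.5]
finger_gap: 25.8
```

carry_out(plan=[[0, 0, 0, 0, 0, 0.03, 0.3], [0, 0, 0, 0, 0, 0.06, 0.3], [0, 0, 0, 0, 0, 0.08, 0.3], [0, 0, 0, 0, 0, 0.085, 0.3], [0, 0, 0, 0, 0, 0.085, 0.3]])

```text
t: 13.9
tcp_pos: [530.9, 32.9, 33.3]
ee_rot: [[-0.994, -0.109, -0.001], [-0.109, 0.994, 0.0], [0.001, 0.0, -1.0]]
force: [0.2, -0.2, -0.7]
finger_gap: 25.8
```

carry_out(plan=[[0, 0, 0, 0, 0, 0.01, 0.3], [0, 0, 0, 0, 0, 0.015, 0.3], [0, 0, 0, 0, 0, 0.015, 0.3], [0, 0, 0, 0, 0, 0.015, 0.3]])

```text
t: 14.23
tcp_pos: [531.3, 32.9, 31.0]
ee_rot: [[-0.994, -0.109, 0.0], [-0.109, 0.994, -0.0], [-0.0, -0.0, -1.0]]
force: [0.3, 0.4, 0.2]
finger_gap: 25.5
```

No contact down to 31.0, so the part isn't standing proud. One gentle press to finish.

carry_out(plan=[[0, 0, 0, 0, 0, 0.01, 0.3], [0, 0, 0, 0, 0, 0.02, 0.3], [0, 0, 0, 0, 0, 0.02, 0.3], [0, 0, 0, 0, 0, 0.02, 0.3]])

```text
t: 14.57
tcp_pos: [531.7, 32.9, 30.3]
ee_rot: [[-0.994, -0.109, 0.002], [-0.109, 0.994, -0.0], [-0.002, -0.0, -1.0]]
force: [-7.6, 0.7, 15.6]
finger_gap: 25.8
```

Firm contact at 30.3, as predicted for fully home. I'll retreat straight up and clear.

carry_out(plan=[[0, 0, 0, 0, 0, -0.05, 0.3], [0, 0, 0, 0, 0, -0.2, 0.3], [0, 0, 0, 0, 0, -0.4, 0.3], [0, 0, 0, 0, 0, -0.6, 0.3], [0, 0, 0, 0, 0, -0.75, 0.3], [0, 0, 0, 0, 0, -0.75, 0.3]])

```text
t: 15.07
tcp_pos: [534.2, 32.9, 186.0]
ee_rot: [[-0.994, -0.109, 0.013], [-0.109, 0.994, -0.0], [-0.013, -0.001, -1.0]]
force: [-0.1, -0.2, -0.2]
finger_gap: 25.5
```

carry_out(plan=[[0, 0, 0, 0.1, 0.2, 0, 0.3], [0, 0, 0, 0.2, 0.4, 0, 0.3], [0, 0, 0, 0.3, 0.6, 0, 0.3], [0, 0, 0, 0.4, 0.8, 0, 0.3], [0, 0, 0, 0.5, 0.95, 0, 0.3], [0, 0, 0, 0.5, 0.95, 0, 0.3], [0, 0, 0, 0.5, 0.95, 0, 0.3]])

```text
t: 15.65
tcp_pos: [409.9, 212.8, 177.3]
ee_rot: [[-0.994, -0.114, 0.001], [-0.114, 0.994, 0.001], [-0.001, 0.001, -1.0]]
force: [0.2, -0.6, -0.0]
finger_gap: 25.3
```

```bash
python3 - <<'E'
from h import *
s=status.sense();print(s["t"],s["tcp_pos"],s["force"])
im=optics.camera("side")[:,:,::-1]
cv2.imwrite("pics/s10.png",cv2.resize(im[120:240,190:330],None,fx=5,fy=5,interpolation=cv2.INTER_CUBIC))
im=optics.camera("top")[:,:,::-1];cv2.imwrite("pics/t10.png",cv2.resize(im[125:205,130:225],None,fx=7,fy=7,interpolation=cv2.INTER_CUBIC))
E
```

```text
15.65 [409.91825838 212.79240042 177.25703269] [ 0.1751403  -0.60522704 -0.01314503]
```

View pics/s10.png

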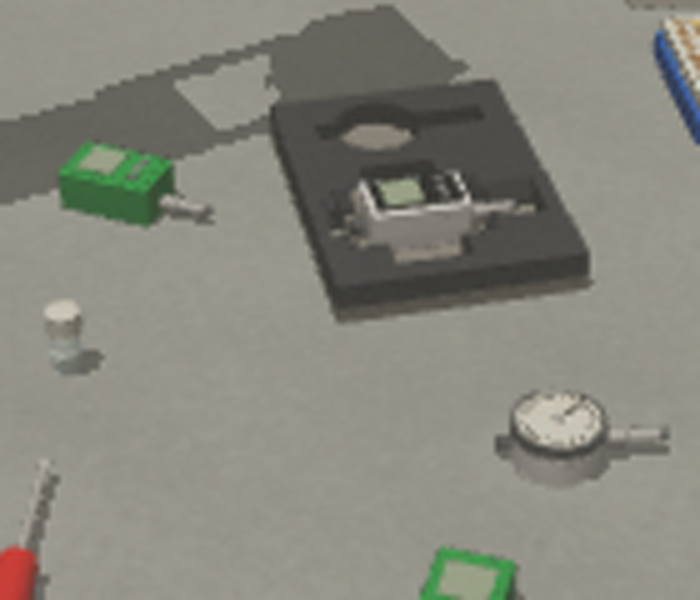

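View pics/t10.png

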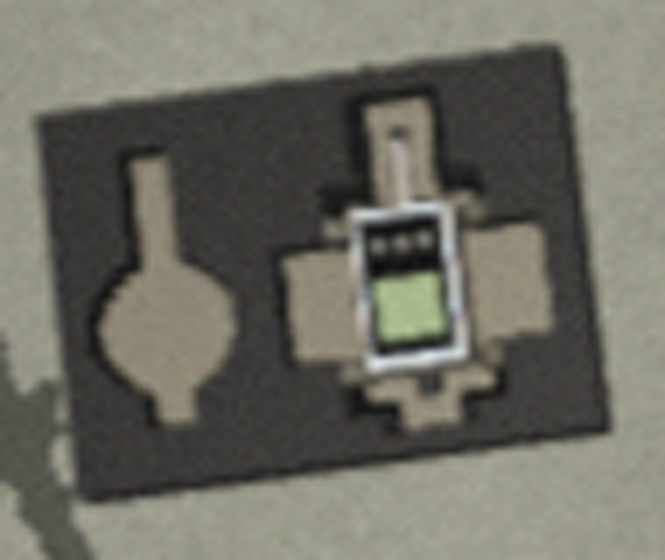

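The indicator is square in its pocket in the top view: housing at (408,287), stem in the long slot at (400,165). The round pocket is empty, and the dial gauge and green look-alikes haven't moved. Handing in.

```bash
python3 -c "
from plant import arm
print(arm.sign_off())"
```

```text
the job is handed in; nothing more can be done
None
```

The digital indicator is back in its foam pocket, face up, with its stem in the long stem slot. I pushed it home, let go and moved the arm clear. I handed the job in at about 15.8 s.

**Last checks:**
- **Pressed home:** the push-in stopped hard at the height calculated for fully home, with 24 N on the wrist. After release, a touch on the housing top with the nearly closed fingers met firm contact at reading 30.3, which is also the home height.
- **In place:** the final pictures show the indicator level and square in the pocket. The dial gauge and green look-alikes in view had not moved, and the round pocket is empty.

**What disagreed:**
- **Fingertip height:** the real fingertips sit about 25 mm higher than the reported TCP height and tool data imply. Because of that, my first grasp closed on top of the housing, touching its face with about 8 N and not visibly moving it. I measured the offset in the pictures, corrected for it, and the second grasp held.
- **Cameras:** the two views differed by 2–3 mm in y, so I used the average.

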